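# Snap the specimen bucket's lid shut all round

## Robot

A 6-joint arm with a two-finger parallel gripper is mounted at the origin on the work surface. World frame = base frame: x ahead of the robot, y to its left, z up, the work surface at z = 0. Lengths are in mm, angles in rad, forces in N, time in s.
With the tool pointing down it reaches from about 350 to 850 mm from the base axis. Payload 8.1 kg.
Tool frame: the origin (TCP) lies between the finger pads; the fingertips stand 25 mm ahead of it and the grasp point (between the pads) lies 6 mm ahead of it; z points along the fingers, y is the line along which they close (so a half turn about z gives the same grasp; the last joint's range is limited). The gripper opens to 93 mm and grips with 3 to 60 N. Pads are 15 mm wide; open, the fingers measure 128 mm over their backs; the gripper's body (75 mm by 188 mm) begins 65 mm behind the grasp point.
Start: joints at [-1.281, 0.13, 1.488, -0, 1.523, -0.085], TCP at [219.672, -558.345, 243.635] pointing down, gripper open.
Joint ranges: [-2.96, 2.96], [-0.89, 2.26], [0.02, 2.5], [-1.34, 4.48], [0, 2.73], [-2.66, 2.66]. Speed limits (rad/s): [2.39, 2.39, 2.79, 3.14, 3.14, 3.14].

## Interface

Orientations are given as a unit quaternion [x, y, z, w].
In Python, from rig import monitor, snapshot, order gives the robot as it stands. The module is installed in compiled form; this text tells all that it offers.
- The arm moves only by the tool jog_arm, never from a script. Its argument "targets" is a list of rows, each an object with "travel": the shift along the world's x, y, z in units of 0.03 m (1.0 is 0.03 m), a list of three; "twist": the turn, a rotation vector about the world's x, y, z in units of 0.1 rad (1.0 is 0.1 rad), a list of three; "hand": the finger opening in mm, from 0 to 93. A call has 1 to 20 rows; each row shifts and turns the commanded pose from where the row before left it; what a row does not reach is not made up. A row lasts 1/10 s, in which the tool goes at most 50 mm and 8.59 degrees, less where a joint would pass 70% of its speed; a pose out of reach is approached as far as the arm can. A call with a number of a shift or a turn outside -1 to 1 is refused whole. A call with a gripper value outside its range is refused whole. The fingers move at their own pace and stop on an object; "grip_force" is the grip in N (left out, the last holds). Time passes only in rows, so rows that do not move let the fingers close. It gives the time, the measured TCP pose, the force, the opening and the grip force at its end, in the units of the state.
- monitor.sense(): the state, without advancing time (a new reading comes with each control period).
- snapshot(name): name is "scene" or "top" or "wrist"; returns a dict with "img" (384x512x3 uint8, red, green, blue), "range_z" (384x512 float32, mm along the optical axis (not along the pixel's ray), 0 where there is no reading), "vertical_fov" (degrees; the focal length in pixels is half the picture's height over the tangent of half this angle, whatever the lens; pixels are square), "cx", "cy" (the principal point, pixels), "rvec" (rotation vector, rad) and "tvec" (3), from world to camera coordinates, as OpenCV has them. Camera axes: x right, y down, z forward; pixel columns grow to the right and rows downward; lengths in mm; the calibration is good to about 2 mm. A picture is of the moment at which its call begins.
- order.hand_in(): hands the job in; it is judged then, once.
The state is a dict: "time_s": time; "qpos": joint angles; "joint_velocities": joint speeds; "joint_torque": joint torques, N m; "ee_pos": TCP position; "tool_rot": TCP orientation; "contact_force": force on the tool from outside, world axes, zero at the start; "torque": the same for the moment, N m; "grip_width": finger opening in mm; "grasp_force": force on a finger pad.
Only numpy, scipy, OpenCV 4.12 (cv2) and the standard library are available. Lean on these libraries where they do the work, as an engineer would, in place of code of your own. Each camera call takes 0.05 s, during which the arm holds its last target. There are 200 camera calls.

## Task

The lid of the white specimen bucket has only been laid on: go round its rim with the fingertips, pressing it down section by section, until all six sections have clicked shut and the rim is flush all the way round. Just press: do not lift or tip the bucket, do not shove it along the table or lean on it with all your weight, and leave the other things on the trolley where they are.

Things in the scene. Friction and masses are not known exactly. Their poses are not given: they have to be found in the camera images.
- bucket: white plastic specimen bucket, loose but full (1.4 to 2 kg), upright on the table in the middle, its pale snap-fit lid laid on it. Origin at the centre of its underside, z up, x through the middle of rim section 1. 161 mm across at the rim, 130 at the foot. A thin bail handle hangs round its -x side, within 90 mm of the axis. More than 60 N of push overloads it
- lid_centre (a point): centre of the lid's sunken middle panel (92 mm across, does not move), 114.5 mm above the table. The lid is 170 mm across; round the panel its rim is slit radially into six equal 60 degree sections, parted by slits about 2 mm wide. Shut all round, the top of the rim is level, 122 mm above the table
- lid_sec1 (a joint): rim section 1 of the lid: how far it has been pressed down, as an angle (rad) about its inner edge, 50 mm from the bucket's axis. 0 = up, outer edge 7 mm proud; 0.20 = clicked shut, flush. It snaps: pushed down past half way (about 10 N near its outer edge) it pulls itself shut and stays; let go before, it springs back up. A small lift tab sticks out 11 mm from its skirt
- sec1_press (a point): middle of the raised flat crown (10 mm wide) on the top of rim section 1, 76 mm from the bucket's axis at 0 degrees about the bucket's z from its x axis; the place to push, straight down. It moves with the section: about 127 mm above the table when up, 122 when shut
- lid_sec2 (a joint): rim section 2 of the lid: how far it has been pressed down, as an angle (rad) about its inner edge, 50 mm from the bucket's axis. 0 = up, outer edge 7 mm proud; 0.20 = clicked shut, flush. It snaps: pushed down past half way (about 10 N near its outer edge) it pulls itself shut and stays; let go before, it springs back up
- sec2_press (a point): middle of the raised flat crown (10 mm wide) on the top of rim section 2, 76 mm from the bucket's axis at 60 degrees about the bucket's z from its x axis; the place to push, straight down. It moves with the section: about 127 mm above the table when up, 122 when shut
- lid_sec3 (a joint): rim section 3 of the lid: how far it has been pressed down, as an angle (rad) about its inner edge, 50 mm from the bucket's axis. 0 = up, outer edge 7 mm proud; 0.20 = clicked shut, flush. It snaps: pushed down past half way (about 10 N near its outer edge) it pulls itself shut and stays; let go before, it springs back up
- sec3_press (a point): middle of the raised flat crown (10 mm wide) on the top of rim section 3, 76 mm from the bucket's axis at 120 degrees about the bucket's z from its x axis; the place to push, straight down. It moves with the section: about 127 mm above the table when up, 122 when shut
- lid_sec4 (a joint): rim section 4 of the lid: how far it has been pressed down, as an angle (rad) about its inner edge, 50 mm from the bucket's axis. 0 = up, outer edge 7 mm proud; 0.20 = clicked shut, flush. It snaps: pushed down past half way (about 10 N near its outer edge) it pulls itself shut and stays; let go before, it springs back up
- sec4_press (a point): middle of the raised flat crown (10 mm wide) on the top of rim section 4, 76 mm from the bucket's axis at 180 degrees about the bucket's z from its x axis; the place to push, straight down. It moves with the section: about 127 mm above the table when up, 122 when shut
- lid_sec5 (a joint): rim section 5 of the lid: how far it has been pressed down, as an angle (rad) about its inner edge, 50 mm from the bucket's axis. 0 = up, outer edge 7 mm proud; 0.20 = clicked shut, flush. It snaps: pushed down past half way (about 10 N near its outer edge) it pulls itself shut and stays; let go before, it springs back up
- sec5_press (a point): middle of the raised flat crown (10 mm wide) on the top of rim section 5, 76 mm from the bucket's axis at 240 degrees about the bucket's z from its x axis; the place to push, straight down. It moves with the section: about 127 mm above the table when up, 122 when shut
- lid_sec6 (a joint): rim section 6 of the lid: how far it has been pressed down, as an angle (rad) about its inner edge, 50 mm from the bucket's axis. 0 = up, outer edge 7 mm proud; 0.20 = clicked shut, flush. It snaps: pushed down past half way (about 10 N near its outer edge) it pulls itself shut and stays; let go before, it springs back up
- sec6_press (a point): middle of the raised flat crown (10 mm wide) on the top of rim section 6, 76 mm from the bucket's axis at 300 degrees about the bucket's z from its x axis; the place to push, straight down. It moves with the section: about 127 mm above the table when up, 122 when shut
- vial_stand: loose bystander: white domed stand, 112 across, holding an open 37 mm vial with two thin sticks standing in it, 150 tall in all; origin at the centre of its underside
- cap: loose bystander: white ribbed screw cap, 41 across, 15 tall, lying flat; origin at the centre of its underside
- vial_a: loose bystander: capped specimen vial, 41 across, 73 tall, standing; origin at the centre of its underside
- vial_b: loose bystander: a second capped specimen vial like vial_a
- speculum_a: loose bystander: polished steel instrument with a blunt tapering body and two flat handles, about 120 x 125, 52 tall, lying on the table; origin under the middle of its body
- speculum_b: loose bystander: a second steel instrument like speculum_a
- kidney_dish: loose bystander: empty steel kidney-shaped dish, about 130 x 240, 40 tall; origin under its middle
- slide_case: loose bystander: flat white plastic slide case, 85 x 60 x 11, lying flat; origin at the centre of its underside

How it is judged (in metres and radians):
At the end, for the whole second after the job is handed in: All six rim sections are clicked shut (each joint at least 0.16 of 0.20 rad) and stay so, and the bucket stands upright and still on the table, within 40 mm of where it was; the other things are within 30 mm of where they were (value of joint each of lid_sec1, lid_sec2, lid_sec3, lid_sec4, lid_sec5, lid_sec6 above 0.16 rad and angle between bucket's own z axis and vertical below 0.05 rad and height (world z) of bucket below 0.005 m and linear speed of bucket below 0.02 m/s and distance of bucket from where it was at the start of the episode below 0.04 m and distance of each of vial_stand, cap, vial_a, vial_b, speculum_a, speculum_b, kidney_dish, slide_case from where it was at the start of the episode below 0.03 m); the robot touches nothing.
It fails at once if the bucket is lifted off the table (more than 10 mm) or tipped (more than 0.12 rad) (height (world z) of bucket above 0.01 m or angle between bucket's own z axis and vertical above 0.12 rad).
It fails at once if the bucket is shoved along (more than 40 mm) (distance of bucket from where it was at the start of the episode above 0.04 m).
It fails at once if the bucket or its lid is pressed with more than 60 N (contact force between the fingers and bucket above 60 N).
It fails at once if the arm or the gripper's body, not the fingers, presses on the bucket (more than 5 N) (contact force between the arm and bucket above 5 N).
It fails at once if one of the listed other things is moved, lifted or knocked over (more than 30 mm) (distance of any of vial_stand, cap, vial_a, vial_b, speculum_a, speculum_b, kidney_dish, slide_case from where it was at the start of the episode above 0.03 m or angle between any of vial_stand, cap, vial_a, vial_b, speculum_a, speculum_b, kidney_dish, slide_case's own z axis and vertical above 0.5 rad).
It also fails if it takes over 54 s, if anything falls off the work surface, if the arm or the gripper's body presses on something with over 40 N, if the wrist force passes 120 N, or if a joint passes its speed limit or range.

## Working session

There is one attempt and no reset: what is moved stays moved. The work goes in short steps, Python scripts to look and compute and a tool call to move; the robot and the scene stay as the last step left them, time stands still between calls to the robot, and variables do not carry over. Pictures are saved under pics/ and viewed, at most 10 in all, crops included, and the job is handed in when it is done.

Besides the shell and the picture viewer there is one more tool, called in YAML: its name, and indented under it one key for each argument. jog_arm: Moves the arm, as the interface text tells. Shifts and turns lie within -1 to 1; 1 stands for 0.03 m of shift or 0.1 rad of turn. Its arguments: {"type":"object","properties":{"targets":{"type":"array"},"grip_force":{"type":"number"}},"required":["targets"]}

```bash
mkdir -p pics
cat > h.py <<'E'
import numpy as np, cv2
from rig import monitor, snapshot, order
def cam(s):
    f=s["img"].shape[0]/2/np.tan(np.radians(s["vertical_fov"])/2)
    R=cv2.Rodrigues(np.array(s["rvec"],float))[0]; return f,R,np.array(s["tvec"],float).ravel()
def cloud(s):
    f,R,t=cam(s); z=s["range_z"].astype(float); v,u=np.indices(z.shape)
    p=np.stack([(u-s["cx"])*z/f,(v-s["cy"])*z/f,z],-1)
    w=(p-t)@R; w[z<=0]=np.nan; return w
def save(n,img): cv2.imwrite("pics/"+n,cv2.cvtColor(img,cv2.COLOR_RGB2BGR))
E
python3 - <<'E'
from h import *
a=snapshot("scene");b=snapshot("top")
save("scene0.png",a["img"]);save("top0.png",b["img"])
w=cloud(b); np.save("top.npy",w)
m=(w[...,2]>105)&(w[...,2]<140)
n,l,st,c=cv2.connectedComponentsWithStats(m.astype(np.uint8))
for i in range(1,n):
    if st[i,4]>60: print(st[i],c[i],np.nanmin(w[l==i],0).round(),np.nanmax(w[l==i],0).round())
print(monitor.sense())
E
```

```text
[ 263   50   57   30 1084] [292.2204797   63.65129151] [ 841. -202.  105.] [931. -38. 140.]
[337  52  74  39 426] [367.18544601  83.52816901] [ 817. -458.  105.] [ 927. -258.  140.]
[262  81  59   7 284] [290.74295775  84.21126761] [ 827. -204.  105.] [839. -35. 140.]
[ 37  85  24  26 377] [49.20954907 98.70291777] [762. 565. 105.] [833. 623. 139.]
[ 216  127   64   58 2772] [246.2994228  155.69805195] [533. -82. 106.] [700.  97. 134.]
[   0  132   65   53 3101] [ 30.57820058 157.06546275] [539. 541. 105.] [696. 735. 127.]
[454 211  35  58 327] [463.59327217 242.82262997] [ 301. -626.  105.] [ 455. -556.  139.]
[477 211  35  55 376] [502.1462766  233.11170213] [ 308. -709.  105.] [ 452. -613.  140.]
{'time_s': 0.1, 'qpos': array([-1.28140208e+00,  1.31128411e-01,  1.48913521e+00,  1.26300481e-05,
        1.52299561e+00, -8.53992681e-02]), 'joint_velocities': array([ 2.10370835e-03,  3.16963162e-05, -3.61787617e-03,  4.38777362e-04,
        4.50098307e-04, -7.22822251e-04]), 'joint_torque': array([ 1.05029155e-04, -5.61342037e+01, -4.93097341e+01,  7.69237569e-02,
        2.90797069e-02, -4.26918439e-05]), 'ee_pos': array([ 219.54218102, -557.8986405 ,  242.68607455]), 'tool_rot': array([ 9.82492268e-01,  1.86301499e-01, -7.85713542e-05, -8.29600796e-04]), 'contact_force': array([ 0.47601006,  0.38255473, -0.38294793]), 'torque': array([-0.04162871, -0.00195915,  0.00216044]), 'grasp_force': 0.0, 'grip_width': 92.35154666630619}
```

View pics/top0.png

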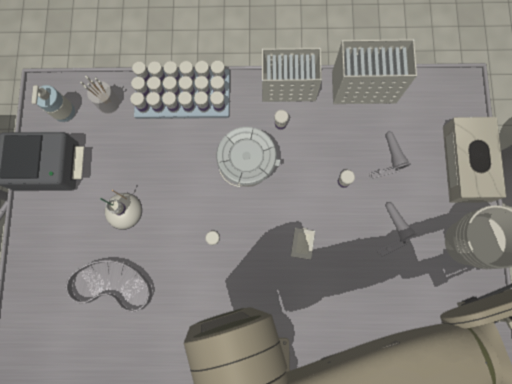

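View pics/scene0.png

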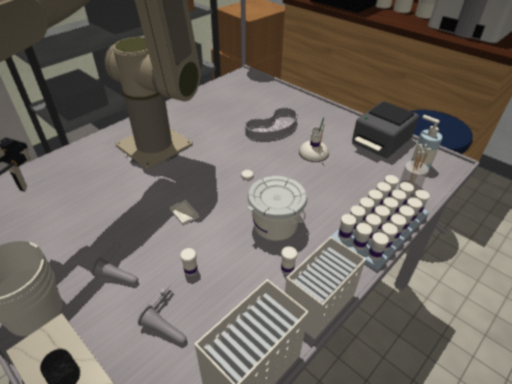

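The top view shows the bucket at about (246,157), with its lift tab at about (278,162), so section 1 points roughly along -y. A small vial stands close by at (281,118), and the dish, stand and instruments are well clear. In the scene view the lid is laid on with its slits visible. Next I'll rectify the lid onto its plane.

Run:
```python
from h import *
b=snapshot("top");f,R,t=cam(b);w=cloud(b)
m=(w[...,2]>112)&(w[...,2]<132)&(np.hypot(w[...,0]-617,w[...,1]-7)<100)
p=w[m]; (cx,cy),r=cv2.minEnclosingCircle(p[:,:2].astype(np.float32)); print("encl",cx,cy,r,np.median(p[:,2]))
# ortho at z=122: 3px/mm
c0=np.array([617.,7.]); N=600; k=2.5
v,u=np.indices((N,N)); X=c0[0]-(v-N/2)/k; Y=c0[1]-(u-N/2)/k
q=np.stack([X,Y,np.full_like(X,122)],-1)@R.T+t
mu=(q[...,0]/q[...,2]*f+b["cx"]).astype(np.float32); mv=(q[...,1]/q[...,2]*f+b["cy"]).astype(np.float32)
o=cv2.remap(b["img"],mu,mv,cv2.INTER_CUBIC)
o=cv2.convertScaleAbs(o,alpha=1.6,beta=-100)
cv2.circle(o,(N//2,N//2),int(85*k),(255,0,0),1)
save("ortho.png",o)
```

```text
encl 616.5435180664062 6.1607890129089355 91.43022918701172 119.72745458480613
```

View pics/ortho.png

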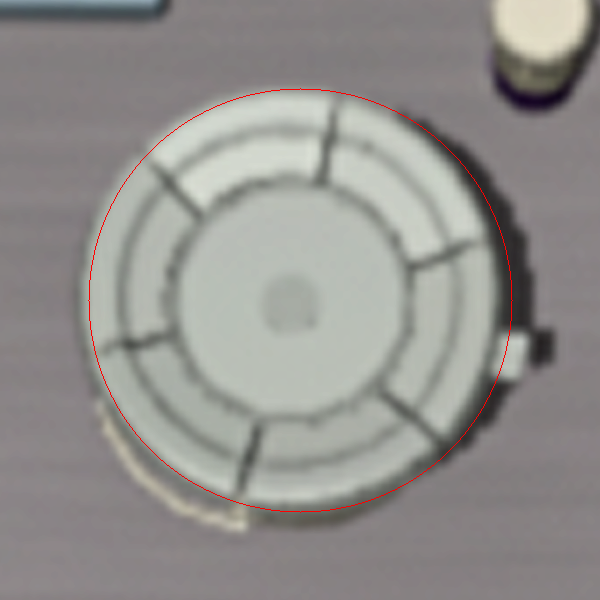

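The rectified view puts the lid centre at about (290,302) px, which is (616,11) mm. The tab is at (515,355), at -103°, and slits at -72° and -134° confirm it. The press points are therefore at -103°+60°k on a 76 mm radius. Section 1's is about (599,-63), so I'll move above it.

jog_arm:
  targets:
    - {"travel": [0.74,0.97,0],"twist": [0,0,0],"hand": 0}
    - {"travel": [0.74,0.97,0],"twist": [0,0,0],"hand": 0}
    - {"travel": [0.74,0.97,0],"twist": [0,0,0],"hand": 0}
    - {"travel": [0.74,0.97,0],"twist": [0,0,0],"hand": 0}
    - {"travel": [0.74,0.97,0],"twist": [0,0,0],"hand": 0}
    - {"travel": [0.74,0.97,0],"twist": [0,0,0],"hand": 0}
    - {"travel": [0.74,0.97,0],"twist": [0,0,0],"hand": 0}
    - {"travel": [0.74,0.97,0],"twist": [0,0,0],"hand": 0}
    - {"travel": [0.74,0.97,0],"twist": [0,0,0],"hand": 0}
    - {"travel": [0.74,0.97,0],"twist": [0,0,0],"hand": 0}
    - {"travel": [0.74,0.97,0],"twist": [0,0,0],"hand": 0}
    - {"travel": [0.74,0.97,0],"twist": [0,0,0],"hand": 0}
    - {"travel": [0.74,0.97,0],"twist": [0,0,0],"hand": 0}
    - {"travel": [0.74,0.97,0],"twist": [0,0,0],"hand": 0}
    - {"travel": [0.74,0.97,0],"twist": [0,0,0],"hand": 0}
    - {"travel": [0.74,0.97,0],"twist": [0,0,0],"hand": 0}
    - {"travel": [0.74,0.97,0],"twist": [0,0,0],"hand": 0}
    - {"travel": [0,0,0],"twist": [0,0,0],"hand": 0}
    - {"travel": [0,0,0],"twist": [0,0,0],"hand": 0}

```text
time_s: 2.05
ee_pos: [597.0, -63.0, 243.0]
tool_rot: [0.982, 0.187, -0.001, -0.0]
contact_force: [0.3, -0.4, -0.2]
grip_width: 0.3
grasp_force: 0.0
```

Run:
```python
from h import *
s=snapshot("wrist");save("w1.png",s["img"]);w=cloud(s);np.savez("w1.npz",w=w,img=s["img"])
q=monitor.sense();print(q["time_s"],q["ee_pos"],q["tool_rot"],q["contact_force"],q["grip_width"])
for p in [(616,11,114.5),(599,-63,127)]:
    f,R,t=cam(s);c=R@np.array(p)+t;print(p,c[0]/c[2]*f+s["cx"],c[1]/c[2]*f+s["cy"])
```

```text
2.1 [596.69821291 -63.77580099 243.12460134] [ 9.82440344e-01  1.86576110e-01 -5.71285543e-04  1.10219465e-05] [ 0.14998836 -0.52767466 -0.46898208] 0.38747600062574894
(616, 11, 114.5) 192.7551650379304 146.79217024057095
(599, -63, 127) 255.97888224995492 192.106765772376
```

View pics/w1.png

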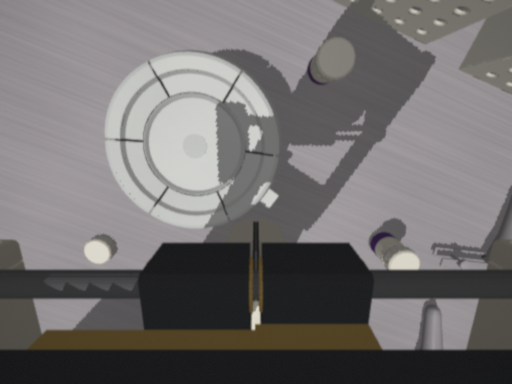

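The wrist view shows the lid centre at (195,145), against a predicted (193,147), and the tab at (270,197). The estimate holds to about 2 mm. I'll go down and press section 1 in small steps.

jog_arm:
  targets:
    - {"travel": [0.07,0.03,-0.95],"twist": [0,0,0],"hand": 0}
    - {"travel": [0,0,-0.95],"twist": [0,0,0],"hand": 0}
    - {"travel": [0,0,-0.95],"twist": [0,0,0],"hand": 0}
    - {"travel": [0,0,0],"twist": [0,0,0],"hand": 0}
    - {"travel": [0,0,-0.1],"twist": [0,0,0],"hand": 0}
    - {"travel": [0,0,-0.06],"twist": [0,0,0],"hand": 0}
    - {"travel": [0,0,-0.06],"twist": [0,0,0],"hand": 0}
    - {"travel": [0,0,0],"twist": [0,0,0],"hand": 0}

```text
time_s: 2.9
ee_pos: [599.9, -63.3, 153.7]
tool_rot: [0.983, 0.186, 0.001, 0.001]
contact_force: [-2.6, -1.2, 6.4]
grip_width: 0.5
grasp_force: 2.8
```

jog_arm:
  targets:
    - {"travel": [0,0,-0.04],"twist": [0,0,0],"hand": 0}
    - {"travel": [0,0,-0.04],"twist": [0,0,0],"hand": 0}
    - {"travel": [0,0,0],"twist": [0,0,0],"hand": 0}

```text
time_s: 3.2
ee_pos: [599.9, -63.6, 151.2]
tool_rot: [0.983, 0.186, 0.001, 0.001]
contact_force: [-0.7, -2.8, 3.2]
grip_width: 0.6
grasp_force: 1.7
```

jog_arm:
  targets:
    - {"travel": [0,0,-0.04],"twist": [0,0,0],"hand": 0}
    - {"travel": [0,0,-0.04],"twist": [0,0,0],"hand": 0}
    - {"travel": [0,0,-0.04],"twist": [0,0,0],"hand": 0}
    - {"travel": [0,0,0],"twist": [0,0,0],"hand": 0}

```text
time_s: 3.6
ee_pos: [599.5, -62.7, 146.8]
tool_rot: [0.982, 0.186, 0.0, 0.0]
contact_force: [-3.5, 0.8, 8.6]
grip_width: 0.6
grasp_force: 4.6
```

jog_arm:
  targets:
    - {"travel": [0,0,0.6],"twist": [0,0,0],"hand": 0}
    - {"travel": [0.8,0.24,0],"twist": [0,0,0],"hand": 0}
    - {"travel": [0.8,0.25,0],"twist": [0,0,0],"hand": 0}
    - {"travel": [0.8,0.25,0],"twist": [0,0,0],"hand": 0}
    - {"travel": [0,0,0],"twist": [0,0,0],"hand": 0}
    - {"travel": [0,0,-0.3],"twist": [0,0,0],"hand": 0}
    - {"travel": [0,0,-0.05],"twist": [0,0,0],"hand": 0}
    - {"travel": [0,0,-0.05],"twist": [0,0,0],"hand": 0}
    - {"travel": [0,0,-0.05],"twist": [0,0,0],"hand": 0}
    - {"travel": [0,0,-0.05],"twist": [0,0,0],"hand": 0}
    - {"travel": [0,0,-0.05],"twist": [0,0,0],"hand": 0}
    - {"travel": [0,0,-0.05],"twist": [0,0,0],"hand": 0}
    - {"travel": [0,0,0],"twist": [0,0,0],"hand": 0}

```text
time_s: 4.9
ee_pos: [670.4, -40.9, 146.7]
tool_rot: [0.983, 0.186, -0.0, 0.0]
contact_force: [-5.8, 0.4, 12.0]
grip_width: 0.5
grasp_force: 5.9
```

Section 2 is at the same level as section 1. Next is section 3, at (689,33).

jog_arm:
  targets:
    - {"travel": [0,0,0.6],"twist": [0,0,0],"hand": 0}
    - {"travel": [0.19,0.82,0],"twist": [0,0,0],"hand": 0}
    - {"travel": [0.19,0.82,0],"twist": [0,0,0],"hand": 0}
    - {"travel": [0.2,0.82,0],"twist": [0,0,0],"hand": 0}
    - {"travel": [0,0,0],"twist": [0,0,0],"hand": 0}
    - {"travel": [0,0,-0.3],"twist": [0,0,0],"hand": 0}
    - {"travel": [0,0,-0.05],"twist": [0,0,0],"hand": 0}
    - {"travel": [0,0,-0.05],"twist": [0,0,0],"hand": 0}
    - {"travel": [0,0,-0.05],"twist": [0,0,0],"hand": 0}
    - {"travel": [0,0,-0.05],"twist": [0,0,0],"hand": 0}
    - {"travel": [0,0,-0.05],"twist": [0,0,0],"hand": 0}
    - {"travel": [0,0,-0.05],"twist": [0,0,0],"hand": 0}
    - {"travel": [0,0,0],"twist": [0,0,0],"hand": 0}

```text
time_s: 6.2
ee_pos: [688.1, 32.1, 146.7]
tool_rot: [0.983, 0.186, -0.0, 0.0]
contact_force: [-6.6, -0.8, 12.4]
grip_width: 0.4
grasp_force: 6.1
```

jog_arm:
  targets:
    - {"travel": [0,0,0.6],"twist": [0,0,0],"hand": 0}
    - {"travel": [-0.62,0.58,0],"twist": [0,0,0],"hand": 0}
    - {"travel": [-0.62,0.57,0],"twist": [0,0,0],"hand": 0}
    - {"travel": [-0.61,0.58,0],"twist": [0,0,0],"hand": 0}
    - {"travel": [0,0,0],"twist": [0,0,0],"hand": 0}
    - {"travel": [0,0,-0.3],"twist": [0,0,0],"hand": 0}
    - {"travel": [0,0,-0.05],"twist": [0,0,0],"hand": 0}
    - {"travel": [0,0,-0.05],"twist": [0,0,0],"hand": 0}
    - {"travel": [0,0,-0.05],"twist": [0,0,0],"hand": 0}
    - {"travel": [0,0,-0.05],"twist": [0,0,0],"hand": 0}
    - {"travel": [0,0,-0.05],"twist": [0,0,0],"hand": 0}
    - {"travel": [0,0,-0.05],"twist": [0,0,0],"hand": 0}
    - {"travel": [0,0,0],"twist": [0,0,0],"hand": 0}

```text
time_s: 7.5
ee_pos: [633.5, 84.3, 146.8]
tool_rot: [0.983, 0.186, 0.0, 0.0]
contact_force: [-4.6, -1.1, 12.0]
grip_width: 0.4
grasp_force: 5.5
```

Sections 3 and 4 match. Now sections 5, at (560,63), and 6, at (543,-11).

jog_arm:
  targets:
    - {"travel": [0,0,0.6],"twist": [0,0,0],"hand": 0}
    - {"travel": [-0.81,-0.25,0],"twist": [0,0,0],"hand": 0}
    - {"travel": [-0.8,-0.25,0],"twist": [0,0,0],"hand": 0}
    - {"travel": [-0.81,-0.25,0],"twist": [0,0,0],"hand": 0}
    - {"travel": [0,0,0],"twist": [0,0,0],"hand": 0}
    - {"travel": [0,0,-0.3],"twist": [0,0,0],"hand": 0}
    - {"travel": [0,0,-0.05],"twist": [0,0,0],"hand": 0}
    - {"travel": [0,0,-0.05],"twist": [0,0,0],"hand": 0}
    - {"travel": [0,0,-0.05],"twist": [0,0,0],"hand": 0}
    - {"travel": [0,0,-0.05],"twist": [0,0,0],"hand": 0}
    - {"travel": [0,0,-0.05],"twist": [0,0,0],"hand": 0}
    - {"travel": [0,0,-0.05],"twist": [0,0,0],"hand": 0}
    - {"travel": [0,0,0],"twist": [0,0,0],"hand": 0}

```text
time_s: 8.8
ee_pos: [560.9, 62.7, 146.7]
tool_rot: [0.982, 0.186, 0.0, 0.0]
contact_force: [-5.6, 0.5, 9.9]
grip_width: 0.7
grasp_force: 5.4
```

jog_arm:
  targets:
    - {"travel": [0,0,0.6],"twist": [0,0,0],"hand": 0}
    - {"travel": [-0.19,-0.82,0],"twist": [0,0,0],"hand": 0}
    - {"travel": [-0.19,-0.82,0],"twist": [0,0,0],"hand": 0}
    - {"travel": [-0.19,-0.82,0],"twist": [0,0,0],"hand": 0}
    - {"travel": [0,0,0],"twist": [0,0,0],"hand": 0}
    - {"travel": [0,0,-0.3],"twist": [0,0,0],"hand": 0}
    - {"travel": [0,0,-0.05],"twist": [0,0,0],"hand": 0}
    - {"travel": [0,0,-0.05],"twist": [0,0,0],"hand": 0}
    - {"travel": [0,0,-0.05],"twist": [0,0,0],"hand": 0}
    - {"travel": [0,0,-0.05],"twist": [0,0,0],"hand": 0}
    - {"travel": [0,0,-0.05],"twist": [0,0,0],"hand": 0}
    - {"travel": [0,0,-0.05],"twist": [0,0,0],"hand": 0}
    - {"travel": [0,0,0],"twist": [0,0,0],"hand": 0}

```text
time_s: 10.1
ee_pos: [543.3, -10.2, 146.7]
tool_rot: [0.982, 0.187, -0.0, -0.0]
contact_force: [-6.9, 1.6, 12.5]
grip_width: 0.7
grasp_force: 6.6
```

jog_arm:
  targets:
    - {"travel": [0,0,1],"twist": [0,0,0],"hand": 0}
    - {"travel": [0,0,1],"twist": [0,0,0],"hand": 0}
    - {"travel": [0,0,1],"twist": [0,0,0],"hand": 0}
    - {"travel": [0,-1,0.5],"twist": [0,0,0],"hand": 0}
    - {"travel": [0,-1,0],"twist": [0,0,0],"hand": 0}
    - {"travel": [-0.5,-1,0],"twist": [0,0,0],"hand": 0}
    - {"travel": [-0.5,-1,0],"twist": [0,0,0],"hand": 0}
    - {"travel": [-0.5,-1,0],"twist": [0,0,0],"hand": 0}
    - {"travel": [-0.5,-1,0],"twist": [0,0,0],"hand": 0}
    - {"travel": [0,0,0],"twist": [0,0,0],"hand": 0}
    - {"travel": [0,0,0],"twist": [0,0,0],"hand": 0}

```text
time_s: 11.2
ee_pos: [483.2, -191.2, 250.1]
tool_rot: [0.983, 0.186, -0.0, -0.0]
contact_force: [0.2, 1.1, -0.7]
grip_width: 0.4
grasp_force: 0.0
```

Run:
```python
from h import *
a=snapshot("scene");b=snapshot("top")
w=cloud(b); old=np.load("top.npy")
C=np.array([616,11.])
for n,W in(("old",old),("new",w)):
    d=W[...,:2]-C; r=np.hypot(*np.moveaxis(d,-1,0)); an=np.degrees(np.arctan2(d[...,1],d[...,0]))
    print(n,[round(float(np.median(W[...,2][(r>66)&(r<82)&(abs((an-k+180)%360-180)<20)])),1) for k in(-103,-43,17,77,137,197)])
o=np.hstack([cv2.resize(x[60:260,r:r+200],(400,400),interpolation=cv2.INTER_CUBIC) for x,r in((b["img"],150),(a["img"],170))])
o[:]=o
sc=cv2.resize(a["img"][160:260,230:330],(400,400),interpolation=cv2.INTER_CUBIC); save("end.png",np.hstack([o[:,:400],sc]))
```

```text
old [125.2, 125.6, 125.8, 125.9, 124.8, 120.6]
new [119.8, 120.8, 120.8, 120.9, 119.5, 116.6]
```

View pics/end.png

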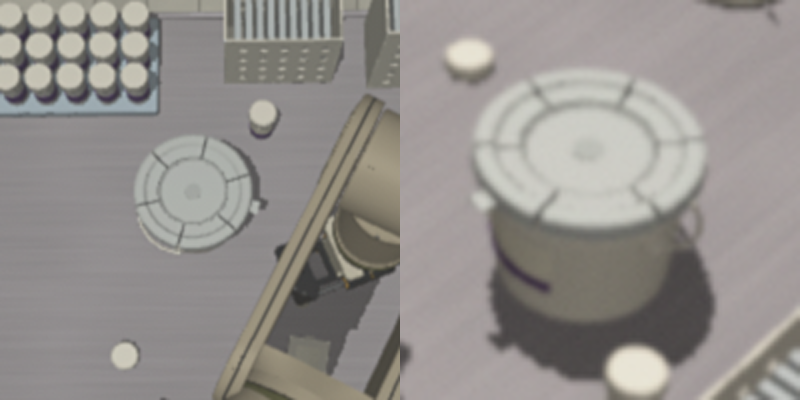

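All six sectors dropped 4–5 mm. The close-up shows the rim level all round (lid at about (590,150) in the right half), the bucket upright and the neighbours in place.

```bash
python3 -c "
from rig import order
print(order.hand_in())"
```

```text
the job is handed in; nothing more can be done
None
```

I pressed all six lid sections down, each bottoming out at the same flush height with about 9–13 N of push. The final images show a level rim, the bucket upright and its neighbours in place. The job is handed in at about 11 s of the 54 s allowed; the hand-in returned no verdict.

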